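# Tip the sealer's loading tray until the sterile cassette slides home

### The job

Feed only the sterile cassette to the sealing machine: lift the blue bar of its hinged loading tray, slowly until the cassette just starts to slide, and keep the tray still at that angle while the cassette glides calmly to the green stop and the yellow-lidded bur box stays at the top. Then lower the tray gently onto its cushion, without pressing it down hard, and let go, the cassette against the stop; touch neither cassette nor bur box, and leave the cushion, cup, bottle and blue box where they are.

Things in the scene. Friction and masses are not known exactly. Their poses are not given: they have to be found in the camera images.
- sealer: White table-top sealing machine, bolted down. Origin on the table, straight below the middle of its loading tray's hinge; x axis points along the tray from the machine to the blue bar (uphill when tipped), z up. Housing: x = -190 to -20 mm, 200 mm wide, 137 mm tall. Low grey stand under the tray: to x = 280 mm, 136 mm wide. Hinge axis level, along y, 56 mm above the table.
- tray (a joint): Tilt of the steel loading tray in rad: 0 level on its cushion (start), growing as the blue bar is lifted, hard limit 0.75. Hinge almost frictionless: the 0.7 kg tray falls if let go. Tray frame: origin on the hinge axis, x uphill, z out of the tray; floor x = 0 to 330 mm, top at z = 6 mm, 88 mm wide, side lips 12 mm high.
- tray_bar (a point): Middle of the blue round lifting bar at the tray's free end: 14 mm thick, 86 mm long, across the tray (along y) between two side arms. 410 mm uphill of the hinge and 4 mm above its axis (60 mm over the table at start), 80 mm past the floor's end, open space between and below. It moves on a 410 mm arc about the hinge and turns with the tray; pinched across, it can turn between the fingers.
- tray_stop (a point): Foot of the green stop's face on the tray floor, mid-width: 20 mm uphill of the hinge, 6 mm above its axis. Its axes tip with the tray: x uphill along the floor, z out of it. The stop spans the tray and stands 26 mm above the floor.
- cassette: Closed aluminium cassette, dark holes, orange end bands: 90 mm (x, along the tray) by 70 by 28 mm, 0.19 to 0.34 kg, loose on the tray. Origin mid-underside; starts 185 to 210 mm from the stop's face, home at 45 mm. Slipperiness varies: it starts to slide somewhere from 12 to 29 degrees and then goes on by itself, gaining speed slowly; a few degrees too steep makes it shoot down and slam.
- bur_box: Small white box with a yellow lid and a black rubber foot, 36 mm (x, along the tray) by 66 by 29 mm, 0.1 kg, loose at the upper end of the tray, 10 to 40 mm uphill of the cassette. Origin at the centre of its underside, 282 to 288 mm from the stop's face. Its foot grips better than the cassette, so it starts to slide only some 3 to 6 degrees later.
- cushion: Black hard-rubber cushion block, 24 x 80 x 56 mm, 0.3 kg, standing loose on the table under the tray, 272 mm from the hinge: the rest on which the tray lies when down. Firm: it gives less than 1 mm, so force builds up at once when the tray is pushed on down. Origin at the centre of its underside.
- steel_cup: Open steel cup, 72 mm across, 75 mm tall, standing beside the tray. Origin at the centre of its foot.
- rinse_bottle: Closed amber bottle, 60 mm across, 150 mm tall, standing beside the tray on the robot's side. Origin at the centre of its foot.
- swab_box: Blue box, 70 x 110 x 50 mm, beside the tray. Origin at the centre of its underside.
Not all that is in view belongs to the job. Of the things like the cassette, leave any that is pink or red; of the rest the smaller one is meant.

How it is judged (in metres and radians):
On the way, in this order (a step that is already met when the one before it is completed fails the run):
1. the tray is tipped by at least 0.17 rad with the cassette still in the upper half of the tray (value of joint tray above 0.17 rad and x of cassette in the frame of tray_stop above 0.165 m), for 0.1 s.
2. the cassette passes along the lower part of its way (origin 60 to 160 mm from the stop) with the tray held still (under 0.03 rad/s) for 0.15 s (value of joint tray above 0.17 rad and x of cassette in the frame of tray_stop between 0.06 and 0.16 m and velocity of joint tray between -0.03 and 0.03 rad/s), for 0.15 s.
3. the cassette lies against the stop while the tray is still tipped and held (value of joint tray above 0.17 rad and x of cassette in the frame of tray_stop below 0.052 m and linear speed of cassette below 0.03 m/s), for 0.2 s.
At the end, for the whole second after the job is handed in: The tray lies down on its cushion (within 0.02 rad), at rest and let go, with the cassette lying still on it against the green stop (within 8 mm) and the bur box still at the upper end (slid no more than about 12 mm) (value of joint tray below 0.02 rad and x of cassette in the frame of tray_stop between 0.04 and 0.053 m and x of bur_box in the frame of tray_stop above 0.27 m and linear speed of cassette below 0.01 m/s and velocity of joint tray between -0.02 and 0.02 rad/s); the robot touches nothing.
It fails at once if the robot touches the cassette or the bur box (over 0.5 N), or the bur box slides (its origin nearer than 270 mm to the stop) (contact force between any of the arm, the fingers and cassette above 0.5 N or contact force between any of the arm, the fingers and bur_box above 0.5 N or x of bur_box in the frame of tray_stop below 0.27 m).
It fails at once if the cassette shoots down faster than 0.45 m/s or slams into the stop (over 25 N on the tray) (linear speed of cassette above 0.45 m/s or contact force between cassette and sealer above 25 N).
It fails at once if the tray is tipped further (over 0.06 rad/s) though the cassette is already more than halfway down, or the tray is dropped (falls faster than 1.2 rad/s) ((x of cassette in the frame of tray_stop below 0.11 m and value of joint tray above 0.1 rad and velocity of joint tray above 0.06 rad/s) or velocity of joint tray below -1.2 rad/s).
It fails at once if the tray is pressed or dropped hard onto the cushion (over 70 N) (contact force between cushion and sealer above 70 N).
It fails at once if the cup, bottle, blue box or cushion is moved more than 20 mm (distance of any of steel_cup, rinse_bottle, swab_box, cushion from where it was at the start of the episode above 0.02 m).
It also fails if it takes over 72 s, if anything falls off the work surface, if the arm or the gripper's body presses on something with over 40 N, if the wrist force passes 120 N, or if a joint passes its speed limit or range.

### The arm

A 7-joint arm with a two-finger parallel gripper is mounted at the origin on the work surface. World frame = base frame: x ahead of the robot, y to its left, z up, the work surface at z = 0. Lengths are in mm, angles in rad, forces in N, time in s.
With the tool pointing down it reaches from about 425 to 875 mm from the base axis. Payload 8.4 kg.
Tool frame: the origin (TCP) lies between the finger pads; the fingertips stand 14 mm ahead of it and the grasp point (between the pads) lies 5 mm behind it; y points along the fingers, x is the direction in which the jaws open and shut, and the axes are right-handed (so a half turn about y gives the same grasp; the last joint's range is limited). The gripper opens to 87 mm and grips with 3 to 60 N. Pads are 19 mm wide; open, the fingers measure 117 mm over their backs; the gripper's body (75 mm by 190 mm) begins 51 mm behind the grasp point.
Start: joints at [-1.222, 0.333, 0.04, 1.465, -0.013, 1.343, -0.059], TCP at [281.436, 585.882, 236.546] pointing down, gripper open.
Joint ranges: [-2.58, 2.58], [-0.38, 2.09], [-1.3, 1.39], [0.25, 2.4], [-1.5, 4.64], [0.08, 2.09], [-2.65, 2.65]. Speed limits (rad/s): [2.22, 2.22, 2.79, 2.79, 3.14, 3.14, 3.14].

### API

Orientations are given as a unit quaternion [w, x, y, z].
In Python, from bench import robot gives the robot as it stands. The module is installed in compiled form; this text tells all that it offers.
- The arm moves only by the tool drive_tool, never from a script. Its argument "rows" is a list of rows, each a list of 3 entries, a list of its own where there are three numbers: the closure, from 0 (fully open) to 1 (shut), then the shift along the tool's x, y, z in m, then the turn about the tool's y in degrees. A call has 1 to 12 rows; each row shifts and turns the commanded pose from where the row before left it, along the tool's axes as they then stand; what a row does not reach is not made up. A row lasts 1/8 s, in which the tool goes at most 62.5 mm and 10.7 degrees, less where a joint would pass 70% of its speed; a pose out of reach is approached as far as the arm can. A call with a gripper value outside its range is refused whole. The fingers move at their own pace and stop on an object; "squeeze" is the grip in N (left out, the last holds). Time passes only in rows, so rows that do not move let the fingers close. It gives the time, the measured TCP pose, the force and the opening at its end, in the units of the state.
- robot.state(): the state, without advancing time (a new reading comes with each control period).
- robot.camera(name): name is "scene" or "top"; returns the picture (480x640x3 uint8, red, green, blue); there is no depth.
- robot.get_calibration(name): a dict with "fovy" (degrees; the focal length in pixels is half the picture's height over the tangent of half this angle, whatever the lens; pixels are square), "cx", "cy" (the principal point, pixels), "position" and "attitude" of the camera in the world. Camera axes: x right, y up, looking along -z (the intrinsics and any distortion apply to the point x, -y, -z); pixel columns grow to the right and rows downward; lengths in mm; the calibration is good to about 2 mm. A picture is of the moment at which its call begins. get_calibration takes no time and is no camera call.
- robot.finish_job(): hands the job in, once; it reports no verdict.
The state is a dict: "time": time; "qpos": joint angles; "dq": joint speeds; "joint_torque": joint torques, N m; "position": TCP position; "tool_rot": TCP orientation; "ft_force": force on the tool from outside, world axes, zero at the start; "moment": the same for the moment, N m; "opening": finger opening in mm.
Only numpy, scipy, OpenCV 4.12 (cv2) and the standard library are available. Lean on these libraries where they do the work, as an engineer would, in place of code of your own. Each camera call takes 0.05 s, during which the arm holds its last target.

## Working session

There is one attempt and no reset: what is moved stays moved. The work goes in short steps, Python scripts to look and compute and a tool call to move; the robot and the scene stay as the last step left them, time stands still between calls to the robot, and variables do not carry over. Pictures are saved under pics/ and viewed, and the job is handed in when it is done.

Besides the shell and the picture viewer there is one more tool, called after "Request:" as a command line: name --argument value ..., lists and objects as JSON in quotes. drive_tool: Moves the arm, as the interface text tells. Its arguments: {"type":"object","properties":{"rows":{"type":"array","items":{"type":"array"}},"squeeze":{"type":"number"}},"required":["rows"]}

```bash
mkdir -p pics; python3 - <<'E'
from bench import robot
import cv2
for n in("scene","top"):
    im=robot.camera(n); cv2.imwrite(f"pics/{n}0.png",im[:,:,::-1]); print(n,robot.get_calibration(n))
print(robot.state())
E
```

```text
scene {'fovy': 43.958263537256045, 'cx': 324.6079417359555, 'cy': 235.80470756104194, 'position': array([1069.65491895,  818.17573342,  729.93624008]), 'attitude': array([0.2650007 , 0.12575025, 0.4311875 , 0.85325192])}
top {'fovy': 52.859403364334476, 'cx': 329.5717365112973, 'cy': 240.13719538852854, 'position': array([ 463.8666786 ,   51.21839027, 1057.96366514]), 'attitude': array([-0.70336759, -0.03897534,  0.03824434,  0.70872584])}
{'time': 0.1, 'qpos': array([-1.22220649,  0.33384331,  0.03983044,  1.46618874, -0.01342307,
        1.34327884, -0.05852097]), 'dq': array([-4.70863764e-04, -3.09866484e-03,  3.84172965e-04, -2.42110844e-03,
        1.19279032e-03, -4.12897312e-05,  3.18815660e-04]), 'joint_torque': array([ 4.20324854e-03, -6.57806969e+01,  1.33953664e+00, -4.04704499e+01,
       -5.99300768e-02,  4.09788103e-02,  4.90655179e-05]), 'position': array([281.25021984, 585.55606441, 235.74271565]), 'tool_rot': array([-0.59824316,  0.5988261 ,  0.37608199, -0.37692806]), 'ft_force': array([ 1.00638733,  0.73431693, -0.18038128]), 'moment': array([-0.02510909,  0.02368422,  0.02232601]), 'opening': 87.17847049422762}
```

View pics/scene0.png

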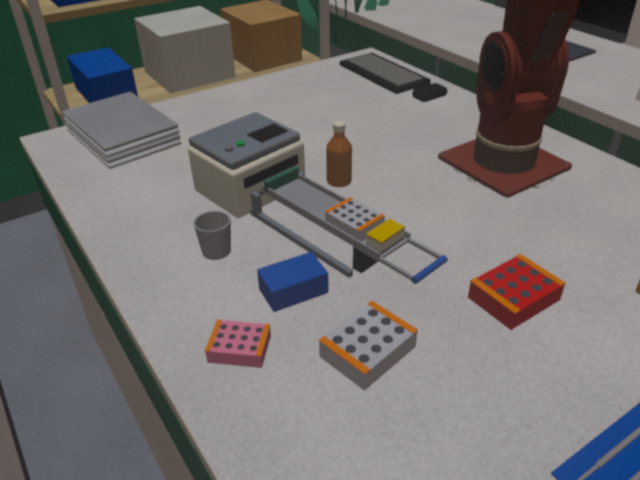

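View pics/top0.png

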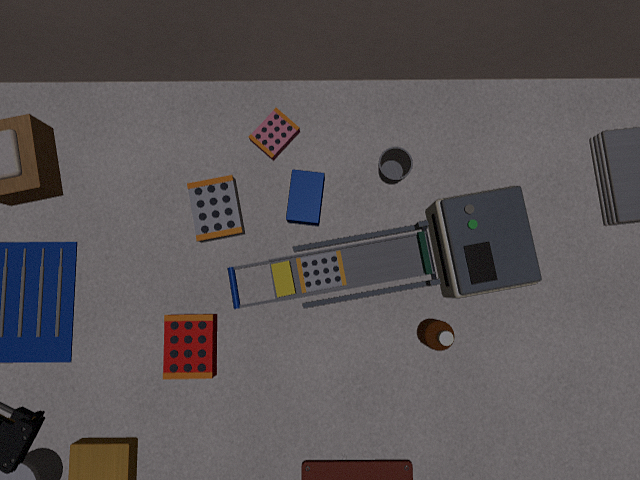

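```bash
cat >h.py <<'E'
import numpy as np,cv2
from bench import robot
from scipy.spatial.transform import Rotation as R
def rot(q): return R.from_quat([q[1],q[2],q[3],q[0]]).as_matrix()
class Cam:
    def __init__(s,n):
        c=robot.get_calibration(n); s.f=240/np.tan(np.radians(c['fovy']/2)); s.c=np.array([c['cx'],c['cy']]); s.p=np.array(c['position']); s.R=rot(c['attitude'])
    def proj(s,P):
        q=(np.atleast_2d(P)-s.p)@s.R; return np.c_[s.c[0]+s.f*q[:,0]/-q[:,2], s.c[1]-s.f*q[:,1]/-q[:,2]]
    def plane(s,uv,z):
        uv=np.atleast_2d(uv).astype(float); d=np.c_[(uv[:,0]-s.c[0])/s.f,-(uv[:,1]-s.c[1])/s.f,-np.ones(len(uv))]@s.R.T
        return s.p+d*((z-s.p[2])/d[:,2])[:,None]
E
python3 - <<'E'
from h import *
st=robot.state();print("toolR cols\n",rot(st['tool_rot']).round(3))
for n,roi in(("top",(215,255,250,320)),("scene",(405,455,250,290))):
    im=cv2.imread(f"pics/{n}0.png"); hsv=cv2.cvtColor(im,cv2.COLOR_BGR2HSV)
    m=cv2.inRange(hsv,(105,120,40),(130,255,255)); k=np.zeros_like(m);k[roi[2]:roi[3],roi[0]:roi[1]]=1; m=m*k
    ys,xs=np.nonzero(m); r=cv2.minAreaRect(np.c_[xs,ys].astype(np.float32)); b=cv2.boxPoints(r)
    C=Cam(n); print(n,len(xs),r,xs.mean(),ys.mean()); print("bar mid z60",C.plane((xs.mean(),ys.mean()),60).round(1)); print(C.plane(b,60).round(1))
# stop (green) and cassette bands in top
C=Cam("top"); im=cv2.imread("pics/top0.png");hsv=cv2.cvtColor(im,cv2.COLOR_BGR2HSV)
for nm,lo,hi,roi,z in(("orange",(8,120,100),(18,255,255),(290,355,240,300),90),("yellow",(22,120,80),(32,255,255),(265,300,250,305),91),("green",(60,60,20),(90,255,255),(405,440,220,285),88)):
    m=cv2.inRange(hsv,lo,hi); k=np.zeros_like(m);k[roi[2]:roi[3],roi[0]:roi[1]]=1; m=m*k
    n,l,s,ce=cv2.connectedComponentsWithStats(m)
    for i in range(1,n):
        if s[i,4]>20: print(nm,s[i],ce[i],C.plane(ce[i],z).round(1))
E
```

```text
toolR cols
 [[ 0.433 -0.001 -0.901]
 [ 0.901 -0.001  0.433]
 [-0.001 -1.    -0.   ]]
top 256 ((233.61756896972656, 287.24462890625), (41.434059143066406, 6.3424787521362305), 81.02737426757812) 233.50390625 287.1640625
bar mid z60 [[477.5 250.3  60. ]]
[[518.5 263.8  60. ]
 [520.5 250.8  60. ]
 [436.5 236.4  60. ]
 [434.6 249.2  60. ]]
scene 210 ((429.8656005859375, 267.99853515625), (5.752355575561523, 37.41719436645508), 53.746158599853516) 429.79047619047617 268.0809523809524
bar mid z60 [[474.4 251.5  60. ]]
[[513.7 252.4  60. ]
 [429.  237.   60. ]
 [433.2 250.3  60. ]
 [516.9 265.   60. ]]
orange [336 251  10  31  73] [340.57534247 266.15068493] [[517.4  30.2  90. ]]
orange [296 258  10  35 127] [300.41732283 274.56692913] [[501.2 110.7  90. ]]
yellow [271 261  24  36 620] [282.72580645 278.53225806] [[493.5 146.   91. ]]
green [418 231  14  43 260] [424.65       252.33076923] [[ 544.1 -139.5   88. ]]
```

Request:
drive_tool --rows '[[0.4, [0, 0, 0], -9], [0.4, [0, 0, 0], -9], [0.4, [0, 0, 0], -9], [0.4, [0, 0, 0], -8.6], [0.4, [-0.045, 0, -0.017], 0], [0.4, [-0.045, 0, -0.017], 0], [0.4, [-0.045, 0, -0.017], 0], [0.4, [-0.045, 0, -0.017], 0], [0.4, [-0.045, 0, -0.017], 0], [0.4, [-0.045, 0, -0.017], 0], [0.4, [-0.045, 0, -0.017], 0], [0.4, [-0.045, 0, -0.016], 0]]' --squeeze 25

```text
time: 1.6
position: [477.0, 253.0, 236.3]
tool_rot: [0.455, -0.455, -0.541, 0.542]
ft_force: [0.1, -0.2, -0.4]
opening: 52.0
```

```bash
python3 - <<'E'
from h import *
for n in("scene","top"):
    cv2.imwrite(f"pics/{n}1.png",robot.camera(n)[:,:,::-1])
st=robot.state();print(st['time'],st['position'],st['opening'],st['qpos'].round(2),st['ft_force']);Rm=rot(st['tool_rot']);print(Rm.round(3))
u=np.array([-.172,.985,0]);print((np.array([476,251,55])-st['position'])@Rm, np.degrees(np.arctan2(Rm[1,0],Rm[0,0])))
E
```

```text
1.7 [479.31359809 248.72621746 236.44387952] 52.046468034241244 [-0.73  0.11  0.19  1.74 -0.02  1.29  1.19] [0.75263167 0.64628057 0.30562296]
[[-0.165  0.001 -0.986]
 [ 0.986 -0.002 -0.165]
 [-0.002 -1.    -0.   ]]
[  3.18560207 181.43606592   2.9727691 ] 99.48010313665877
```

```bash
python3 -c "
import cv2,numpy as np
a=cv2.imread('pics/scene1.png');b=cv2.imread('pics/top1.png')
cv2.imwrite('pics/both1.png',cv2.resize(np.hstack([a[100:400,150:550],b[130:430,150:550]]),(800,300)))"
```

```text
(no output)
```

View pics/both1.png

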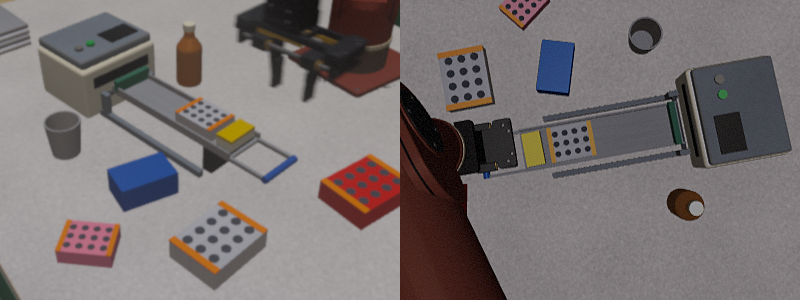

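Request:
drive_tool --rows '[[0.4, [0.003, 0.03, 0.003], 0], [0.4, [0, 0.03, 0], 0], [0.4, [0, 0.03, 0], 0], [0.4, [0, 0.03, 0], 0], [0.4, [0, 0, 0], 0], [0.4, [0, 0, 0], 0]]'

```text
time: 2.45
position: [473.5, 257.4, 117.6]
tool_rot: [-0.455, 0.455, 0.542, -0.541]
ft_force: [0.9, -0.3, -0.1]
opening: 52.5
```

```bash
python3 - <<'E'
from h import *
a=robot.camera("scene")[:,:,::-1].copy()
st=robot.state();print(st['time'],st['position'],st['opening'],st['ft_force']);Rm=rot(st['tool_rot'])
print((np.array([476,251,55])-st['position'])@Rm)
C=Cam("scene"); t=st['position']+[0,0,-14]
print(C.proj([t,[476,251,60]]))
cv2.imwrite("pics/s2.png",cv2.resize(a[150:330,330:530],(800,720))[:600])
E
```

```text
2.5 [473.70607032 257.56073645 117.90491235] 52.507875649098786 [ 0.04350293 -0.23793275 -0.30499063]
[-6.90589587 62.90136259 -1.02983498]
[[434.88763903 249.94571333]
 [428.92626425 268.27064597]]
```

View pics/s2.png

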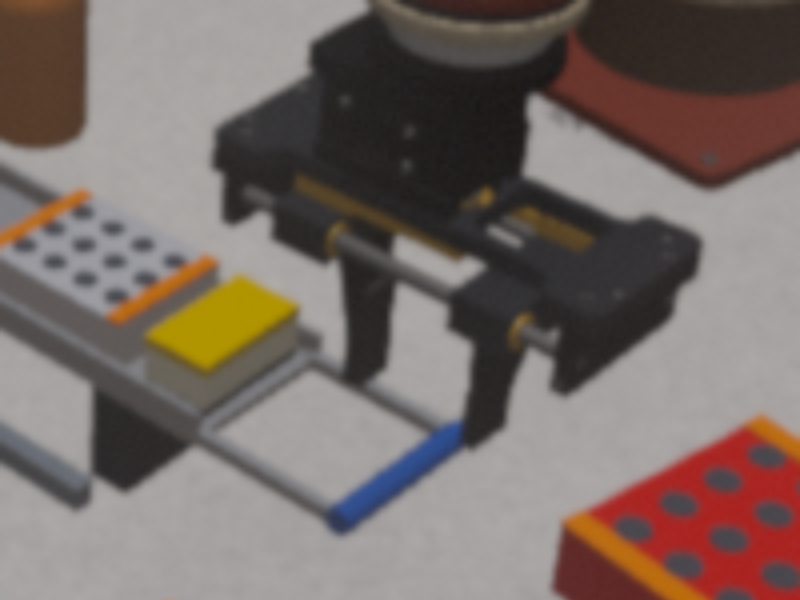

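Request:
drive_tool --rows '[[0.4, [-0.006, 0, -0.001], 0], [0.4, [0, 0.015, 0], 0], [0.4, [0, 0.015, 0], 0], [0.4, [0, 0.015, 0], 0], [0.4, [0, 0.015, 0], 0], [0.4, [0, 0, 0], 0], [0.4, [0, 0, 0], 0]]'

```text
time: 3.38
position: [475.3, 251.4, 56.7]
tool_rot: [-0.455, 0.455, 0.541, -0.541]
ft_force: [0.5, 0.5, 0.2]
opening: 52.2
```

```bash
python3 - <<'E'
from h import *
a=robot.camera("scene")[:,:,::-1].copy()
st=robot.state();print(st['time'],st['position'],st['opening'],st['ft_force']);Rm=rot(st['tool_rot'])
print((np.array([476,251,57])-st['position'])@Rm)
cv2.imwrite("pics/s3.png",cv2.resize(a[170:320,330:530],(800,600)))
E
```

```text
3.425 [475.43985293 251.4836791   56.97283159] 52.37887660026036 [ 0.33284511 -0.15928695  0.17045706]
[-0.57310254 -0.02703256 -0.46826387]
```

View pics/s3.png

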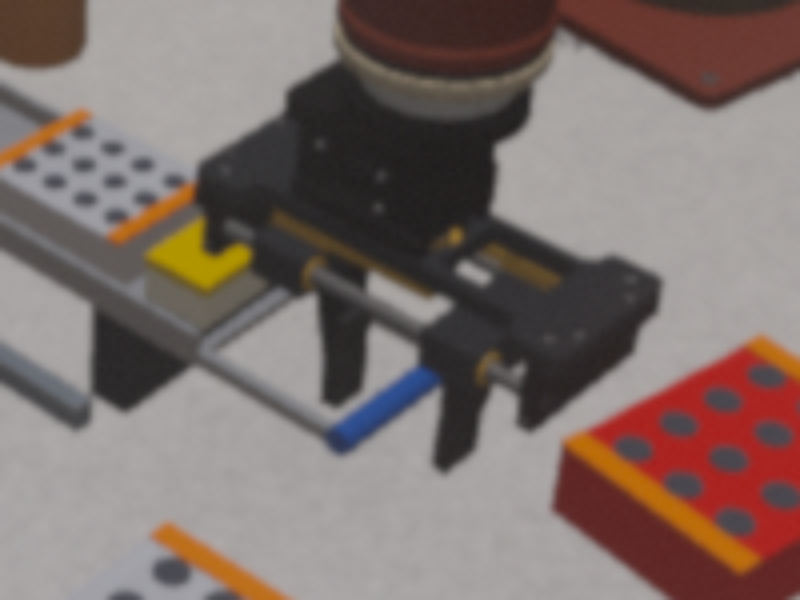

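Request:
drive_tool --rows '[[0.6, [0, 0, 0], 0], [0.8, [0, 0, 0], 0], [1, [0, 0, 0], 0], [1, [0, 0, 0], 0], [1, [0, 0, 0], 0], [1, [0, 0, 0], 0]]' --squeeze 25

```text
time: 4.18
position: [475.1, 251.0, 56.6]
tool_rot: [0.455, -0.455, -0.541, 0.541]
ft_force: [0.4, -1.1, 1.2]
opening: 13.2
```

```bash
python3 - <<'E'
from h import *
a=robot.camera("top")[:,:,::-1].copy()
st=robot.state();print(st['time'],st['position'],st['opening'],st['ft_force'],st['moment'])
cv2.imwrite("pics/t3.png",cv2.resize(a[200:340,220:440],(800,509)))
E
```

```text
4.225 [475.13858711 251.03549701  56.56174254] 13.433787121872346 [-0.09003562 -1.3891955   1.1303824 ] [-0.34872824  0.04736297 -0.02257267]
```

View pics/t3.png

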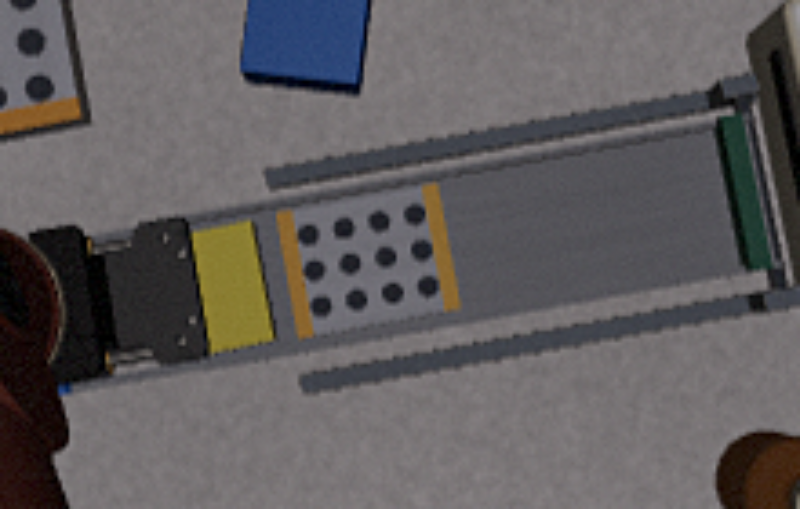

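```bash
cat >>h.py <<'E'
u=np.array([-.169,.9856,0]);u/=np.linalg.norm(u)
H=np.array([475.1,251.0,60])-410*u; H[2]=56
def arc(t): t=np.radians(t); return np.array([410*np.cos(t)-4*np.sin(t),410*np.sin(t)+4*np.cos(t)])
Z0=56.6
def tilt(st):
    dz=st['position'][2]-Z0+4; return np.degrees(np.arcsin(dz/410.02))-np.degrees(np.arctan2(4,410))
def look(name=None,n="top"):
    a=robot.camera(n); st=robot.state(); th=tilt(st); t=np.radians(th)
    ux=u*np.cos(t)+np.array([0,0,np.sin(t)]); uz=-u*np.sin(t)+np.array([0,0,np.cos(t)])
    if name: cv2.imwrite(f"pics/{name}.png",cv2.resize(a[190:350,210:450,::-1],(800,533)))
    hsv=cv2.cvtColor(a,cv2.COLOR_RGB2HSV); C=Cam(n); out=[]
    roi=np.zeros((480,640),np.uint8); pts=[H+ux*x+np.cross([0,0,1],u)*y+uz*20 for x,y in((10,-50),(10,50),(335,50),(335,-50))]
    cv2.fillPoly(roi,[C.proj(np.array(pts)).astype(np.int32)],1)
    for lo,hi,zz in(((8,110,60),(19,255,255),34),((22,120,50),(33,255,255),35)):
        m=cv2.morphologyEx(cv2.inRange(hsv,lo,hi)*roi,cv2.MORPH_OPEN,np.ones((2,2),np.uint8)); k,l,s,ce=cv2.connectedComponentsWithStats(m)
        for i in range(1,k):
            if s[i,4]<25: continue
            uv=ce[i]; d=C.R@np.array([(uv[0]-C.c[0])/C.f,-(uv[1]-C.c[1])/C.f,-1]); P0=H+uz*zz
            P=C.p+d*((P0-C.p)@uz)/(d@uz); out.append((int(s[i,4]),round(float((P-H)@ux)-20,1)))
    print(f"t={st['time']:.2f} tilt={th:.2f} F={np.round(st['ft_force'],1)} op={st['opening']:.1f}",out)
E
python3 - <<'E'
from h import *
look();look()
th=np.r_[np.arange(0,9.1,.75),10,11,11.5,np.arange(12,30,.5)]
A=np.array([arc(t) for t in th]); D=np.diff(A,axis=0)
for t,d in zip(th[1:],D): print(t,round(d[0]/1000,5),round(-d[1]/1000,5))
E
```

```text
t=4.28 tilt=-0.00 F=[-0.4 -1.6  1.3] op=13.0 [(148, 163.4), (150, 245.5), (597, 280.7)]
t=4.33 tilt=-0.00 F=[-0.6 -1.9  1.7] op=13.3 [(146, 163.5), (151, 245.5), (597, 280.8)]
0.75 -9e-05 -0.00537
1.5 -0.00016 -0.00536
2.25 -0.00023 -0.00536
3.0 -0.0003 -0.00536
3.75 -0.00037 -0.00535
4.5 -0.00044 -0.00535
5.25 -0.00051 -0.00534
6.0 -0.00058 -0.00534
6.75 -0.00065 -0.00533
7.5 -0.00072 -0.00532
8.25 -0.00079 -0.00531
9.0 -0.00086 -0.0053
10.0 -0.00125 -0.00705
11.0 -0.00137 -0.00702
11.5 -0.00073 -0.0035
12.0 -0.00076 -0.0035
12.5 -0.00079 -0.00349
13.0 -0.00082 -0.00348
13.5 -0.00085 -0.00347
14.0 -0.00088 -0.00347
14.5 -0.00091 -0.00346
15.0 -0.00094 -0.00345
15.5 -0.00097 -0.00344
16.0 -0.001 -0.00343
16.5 -0.00103 -0.00343
17.0 -0.00106 -0.00342
17.5 -0.00109 -0.00341
18.0 -0.00112 -0.0034
18.5 -0.00115 -0.00339
19.0 -0.00118 -0.00338
19.5 -0.00121 -0.00337
20.0 -0.00124 -0.00336
20.5 -0.00127 -0.00334
21.0 -0.0013 -0.00333
21.5 -0.00133 -0.00332
22.0 -0.00136 -0.00331
22.5 -0.00139 -0.0033
23.0 -0.00142 -0.00329
23.5 -0.00144 -0.00327
24.0 -0.00147 -0.00326
24.5 -0.0015 -0.00325
25.0 -0.00153 -0.00323
25.5 -0.00156 -0.00322
26.0 -0.00159 -0.00321
26.5 -0.00161 -0.00319
27.0 -0.00164 -0.00318
27.5 -0.00167 -0.00316
28.0 -0.0017 -0.00315
28.5 -0.00172 -0.00314
29.0 -0.00175 -0.00312
29.5 -0.00178 -0.0031
```

Request:
drive_tool --rows '[[1, [-0.0001, -0.0053, 0], 0], [1, [-0.0002, -0.0054, 0], 0], [1, [-0.0002, -0.0054, 0], 0], [1, [-0.0003, -0.0054, 0], 0], [1, [-0.0004, -0.0053, 0], 0], [1, [-0.0004, -0.0054, 0], 0], [1, [-0.0005, -0.0053, 0], 0], [1, [-0.0006, -0.0053, 0], 0], [1, [-0.0006, -0.0053, 0], 0], [1, [-0.0007, -0.0053, 0], 0], [1, [-0.0008, -0.0053, 0], 0], [1, [-0.0009, -0.0053, 0], 0]]'

```text
time: 5.82
position: [476.0, 245.5, 120.8]
tool_rot: [0.455, -0.455, -0.541, 0.542]
ft_force: [2.1, -3.2, -6.3]
opening: 13.2
```

```bash
python3 - <<'E'
from h import *
look("l1");look()
E
```

```text
t=5.88 tilt=9.10 F=[ 0.4 -3.  -5. ] op=12.9 [(164, 163.5), (178, 246.0), (689, 282.7)]
t=5.92 tilt=9.05 F=[ 1.4 -3.  -6.2] op=13.1 [(165, 163.3), (175, 245.9), (686, 282.6)]
```

View pics/l1.png

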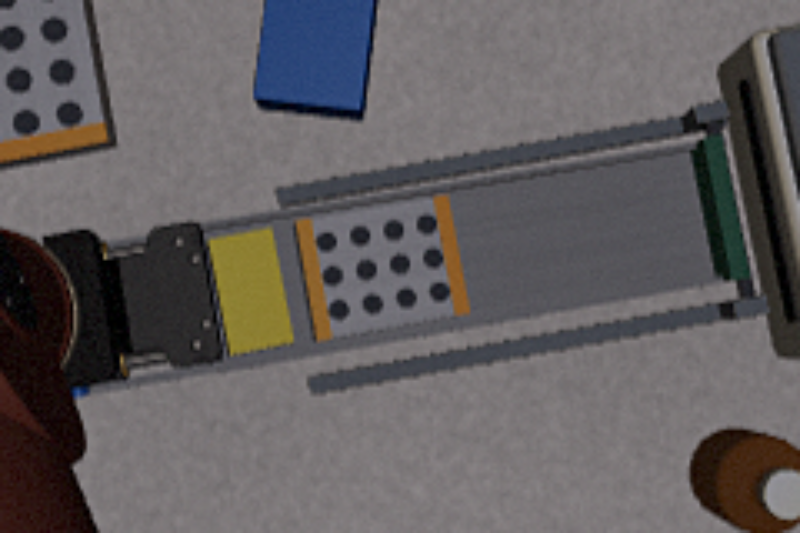

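Request:
drive_tool --rows '[[1, [-0.0006, -0.0035, 0], 0], [1, [-0.0006, -0.0035, 0], 0], [1, [-0.0007, -0.0035, 0], 0], [1, [-0.0007, -0.0035, 0], 0], [1, [-0.0007, -0.0035, 0], 0], [1, [0, 0, 0], 0], [1, [0, 0, 0], 0]]'

```text
time: 6.8
position: [476.6, 242.4, 137.9]
tool_rot: [0.455, -0.455, -0.541, 0.542]
ft_force: [0.7, -3.8, -5.4]
opening: 13.3
```

```bash
python3 -c "
from h import *
look()"
```

```text
t=6.85 tilt=11.45 F=[ 1.  -3.5 -6.2] op=13.0 [(166, 163.4), (185, 245.9), (712, 282.6)]
```

Request:
drive_tool --rows '[[1, [-0.0004, -0.0018, 0], 0], [1, [-0.0004, -0.0017, 0], 0], [1, [0, 0, 0], 0], [1, [0, 0, 0], 0]]'

```text
time: 7.35
position: [476.7, 241.7, 141.5]
tool_rot: [0.455, -0.455, -0.541, 0.541]
ft_force: [0.4, -3.0, -5.4]
opening: 13.3
```

```bash
python3 -c "
from h import *
look()"
```

```text
t=7.40 tilt=11.96 F=[-0.6 -2.3 -6. ] op=13.7 [(171, 163.4), (191, 245.9), (714, 282.6)]
```

Request:
drive_tool --rows '[[1, [-0.0004, -0.0018, 0], 0], [1, [-0.0004, -0.0017, 0], 0], [1, [0, 0, 0], 0], [1, [0, 0, 0], 0]]'

```text
time: 7.9
position: [476.8, 240.9, 145.0]
tool_rot: [0.455, -0.455, -0.541, 0.541]
ft_force: [-1.2, -2.2, -5.0]
opening: 13.1
```

```bash
python3 -c "
from h import *
look()"
```

```text
t=7.95 tilt=12.46 F=[-0.8 -1.7 -6.8] op=13.1 [(170, 163.5), (190, 245.9), (716, 282.9)]
```

Request:
drive_tool --rows '[[1, [-0.0004, -0.0018, 0], 0], [1, [-0.0004, -0.0017, 0], 0], [1, [0, 0, 0], 0], [1, [0, 0, 0], 0]]'

```text
time: 8.45
position: [477.0, 240.1, 148.5]
tool_rot: [0.455, -0.455, -0.541, 0.541]
ft_force: [-1.1, -2.6, -5.8]
opening: 13.2
```

```bash
python3 -c "
from h import *
look()"
```

```text
t=8.50 tilt=12.97 F=[-1.3 -3.1 -5.1] op=13.0 [(169, 163.5), (188, 246.0), (721, 282.8)]
```

Request:
drive_tool --rows '[[1, [-0.0004, -0.0018, 0], 0], [1, [-0.0004, -0.0017, 0], 0], [1, [0, 0, 0], 0], [1, [0, 0, 0], 0]]'

```text
time: 9.0
position: [477.1, 239.3, 152.0]
tool_rot: [0.455, -0.455, -0.541, 0.542]
ft_force: [-2.3, -2.1, -5.7]
opening: 13.0
```

```bash
python3 -c "
from h import *
look()"
```

```text
t=9.05 tilt=13.47 F=[-2.6 -2.1 -5.2] op=13.0 [(170, 163.4), (192, 245.9), (720, 282.7)]
```

Request:
drive_tool --rows '[[1, [-0.0005, -0.0018, 0], 0], [1, [-0.0004, -0.0017, 0], 0], [1, [0, 0, 0], 0], [1, [0, 0, 0], 0]]'

```text
time: 9.55
position: [477.3, 238.4, 155.5]
tool_rot: [0.455, -0.455, -0.541, 0.541]
ft_force: [-2.8, -1.1, -6.0]
opening: 13.4
```

```bash
python3 -c "
from h import *
look()"
```

```text
t=9.60 tilt=13.98 F=[-2.2 -2.2 -6.1] op=12.9 [(172, 163.5), (189, 245.9), (723, 282.8)]
```

Request:
drive_tool --rows '[[1, [-0.0005, -0.0018, 0], 0], [1, [-0.0004, -0.0017, 0], 0], [1, [0, 0, 0], 0], [1, [0, 0, 0], 0]]'

```text
time: 10.1
position: [477.5, 237.6, 159.1]
tool_rot: [0.455, -0.455, -0.541, 0.541]
ft_force: [-2.6, -2.4, -5.3]
opening: 13.5
```

```bash
python3 -c "
from h import *
look()"
```

```text
t=10.15 tilt=14.49 F=[-2.7 -2.1 -5.4] op=13.5 [(172, 163.4), (193, 245.9), (719, 282.6)]
```

Request:
drive_tool --rows '[[1, [-0.0005, -0.0017, 0], 0], [1, [-0.0004, -0.0017, 0], 0], [1, [0, 0, 0], 0], [1, [0, 0, 0], 0]]'

```text
time: 10.65
position: [477.6, 236.7, 162.5]
tool_rot: [0.455, -0.455, -0.541, 0.541]
ft_force: [-2.9, -0.6, -5.7]
opening: 12.9
```

```bash
python3 -c "
from h import *
look()"
```

```text
t=10.70 tilt=14.98 F=[-3.1 -1.2 -6. ] op=12.9 [(175, 163.6), (192, 245.9), (715, 283.0)]
```

Request:
drive_tool --rows '[[1, [-0.0005, -0.0017, 0], 0], [1, [-0.0005, -0.0017, 0], 0], [1, [0, 0, 0], 0], [1, [0, 0, 0], 0]]'

```text
time: 11.2
position: [477.8, 235.7, 165.9]
tool_rot: [-0.455, 0.455, 0.541, -0.541]
ft_force: [-3.9, -0.4, -5.6]
opening: 13.1
```

```bash
python3 -c "
from h import *
look()"
```

```text
t=11.25 tilt=15.48 F=[-4.7 -0.7 -5.8] op=13.1 [(174, 163.6), (197, 245.9), (697, 283.0)]
```

Request:
drive_tool --rows '[[1, [-0.0005, -0.0017, 0.0004], 0], [1, [-0.0005, -0.0017, 0.0003], 0], [1, [0, 0, 0], 0], [1, [0, 0, 0], 0]]'

```text
time: 11.75
position: [477.9, 234.7, 169.6]
tool_rot: [-0.455, 0.455, 0.542, -0.541]
ft_force: [1.6, 0.2, -5.7]
opening: 13.2
```

```bash
python3 -c "
from h import *
look()"
```

```text
t=11.80 tilt=16.02 F=[ 1.5  1.4 -5. ] op=13.0 [(171, 163.6), (199, 245.9), (584, 284.5)]
```

Request:
drive_tool --rows '[[1, [-0.0005, -0.0017, 0], 0], [1, [-0.0005, -0.0017, 0], 0], [1, [0, 0, 0], 0], [1, [0, 0, 0], 0]]'

```text
time: 12.3
position: [478.0, 233.7, 172.9]
tool_rot: [-0.455, 0.455, 0.542, -0.541]
ft_force: [4.9, 1.5, -4.8]
opening: 12.9
```

```bash
python3 -c "
from h import *
look()"
```

```text
t=12.35 tilt=16.50 F=[ 5.4  1.1 -5.1] op=13.0 [(172, 163.7), (199, 245.9), (378, 283.9)]
```

Request:
drive_tool --rows '[[1, [-0.0005, -0.0017, -0.0003], 0], [1, [-0.0005, -0.0017, 0], 0], [1, [0, 0, 0], 0], [1, [0, 0, 0], 0]]'

```text
time: 12.85
position: [478.2, 232.7, 176.2]
tool_rot: [-0.455, 0.455, 0.542, -0.541]
ft_force: [5.0, 3.5, -5.1]
opening: 13.4
```

```bash
python3 -c "
from h import *
look('l5')"
```

```text
t=12.90 tilt=16.98 F=[ 4.6  2.9 -4.5] op=13.2 [(168, 163.6), (201, 245.9), (204, 283.8), (51, 296.8)]
```

View pics/l5.png

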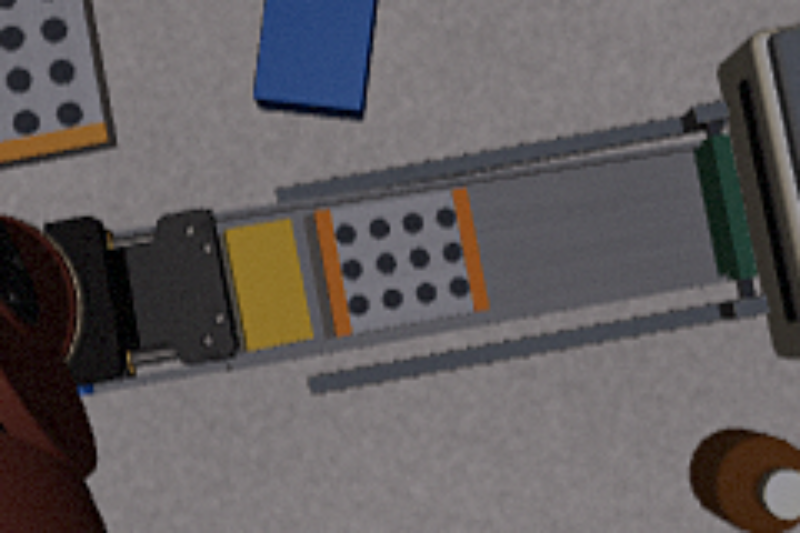

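```bash
sed -i 's/(22,120,50)/(20,110,40)/; s/(19,255,255),34/(18,255,255),34/' h.py
```

Request:
drive_tool --rows '[[1, [-0.0004, -0.0017, -0.0003], 0], [1, [-0.0004, -0.0017, 0], 0], [1, [0, 0, 0], 0], [1, [0, 0, 0], 0]]'

```text
time: 13.4
position: [478.3, 231.8, 179.4]
tool_rot: [0.455, -0.455, -0.541, 0.542]
ft_force: [2.9, 1.4, -4.9]
opening: 13.1
```

```bash
python3 -c "
from h import *
look()"
```

```text
t=13.45 tilt=17.45 F=[ 2.9  0.9 -5.1] op=13.3 [(170, 163.6), (199, 245.9), (760, 283.3)]
```

Request:
drive_tool --rows '[[1, [-0.0005, -0.0017, -0.0001], 0], [1, [-0.0005, -0.0017, 0], 0], [1, [0, 0, 0], 0], [1, [0, 0, 0], 0]]'

```text
time: 13.95
position: [478.5, 230.7, 182.7]
tool_rot: [0.455, -0.455, -0.541, 0.542]
ft_force: [1.7, 0.2, -4.2]
opening: 13.0
```

```bash
python3 -c "
from h import *
look()"
```

```text
t=14.00 tilt=17.95 F=[ 1.5  0.8 -4.3] op=13.2 [(168, 163.6), (196, 246.1), (761, 283.3)]
```

Request:
drive_tool --rows '[[1, [-0.0006, -0.0017, 0], 0], [1, [-0.0005, -0.0017, 0], 0], [1, [0, 0, 0], 0], [1, [0, 0, 0], 0]]'

```text
time: 14.5
position: [478.7, 229.6, 186.1]
tool_rot: [0.455, -0.455, -0.541, 0.542]
ft_force: [0.5, -0.8, -5.4]
opening: 13.0
```

```bash
python3 -c "
from h import *
look()"
```

```text
t=14.55 tilt=18.44 F=[ 1.1 -1.2 -6.5] op=13.6 [(175, 163.6), (200, 246.0), (762, 283.3)]
```

Request:
drive_tool --rows '[[1, [-0.0006, -0.0017, 0], 0], [1, [-0.0006, -0.0017, 0], 0], [1, [0, 0, 0], 0], [1, [0, 0, 0], 0]]'

```text
time: 15.05
position: [479.0, 228.5, 189.6]
tool_rot: [0.455, -0.455, -0.541, 0.542]
ft_force: [-0.1, -2.0, -5.6]
opening: 13.0
```

```bash
python3 -c "
from h import *
look()"
```

```text
t=15.10 tilt=18.95 F=[ 0.3 -1.7 -5.7] op=13.1 [(168, 163.7), (200, 246.1), (764, 283.3)]
```

Request:
drive_tool --rows '[[1, [-0.0006, -0.0017, 0], 0], [1, [-0.0006, -0.0017, 0], 0], [1, [0, 0, 0], 0], [1, [0, 0, 0], 0]]'

```text
time: 15.6
position: [479.2, 227.3, 193.0]
tool_rot: [0.455, -0.455, -0.541, 0.542]
ft_force: [-0.4, -2.5, -6.1]
opening: 12.5
```

```bash
python3 -c "
from h import *
look()"
```

```text
t=15.65 tilt=19.46 F=[-1.  -2.3 -5.5] op=13.1 [(172, 163.6), (200, 246.0), (765, 283.5)]
```

Request:
drive_tool --rows '[[1, [-0.0006, -0.0017, 0], 0], [1, [-0.0006, -0.0017, 0], 0], [1, [0, 0, 0], 0], [1, [0, 0, 0], 0]]'

```text
time: 16.15
position: [479.4, 226.1, 196.4]
tool_rot: [0.455, -0.455, -0.541, 0.542]
ft_force: [-1.6, -3.2, -5.9]
opening: 13.0
```

```bash
python3 -c "
from h import *
look()"
```

```text
t=16.20 tilt=19.96 F=[-1.7 -2.9 -6.5] op=13.4 [(174, 163.8), (200, 246.2), (770, 283.6)]
```

Request:
drive_tool --rows '[[1, [-0.0007, -0.0017, 0.0001], 0], [1, [-0.0006, -0.0017, 0], 0], [1, [0, 0, 0], 0], [1, [0, 0, 0], 0]]'

```text
time: 16.7
position: [479.6, 224.9, 199.8]
tool_rot: [0.455, -0.455, -0.541, 0.541]
ft_force: [-2.3, -2.9, -5.8]
opening: 13.1
```

```bash
python3 -c "
from h import *
look()"
```

```text
t=16.75 tilt=20.48 F=[-2.1 -3.3 -5.6] op=13.4 [(171, 163.7), (199, 246.1), (774, 283.8)]
```

Request:
drive_tool --rows '[[1, [-0.0007, -0.0017, 0.0001], 0], [1, [-0.0007, -0.0017, 0], 0], [1, [0, 0, 0], 0], [1, [0, 0, 0], 0]]'

```text
time: 17.25
position: [479.8, 223.6, 203.3]
tool_rot: [-0.455, 0.455, 0.542, -0.541]
ft_force: [-1.0, -2.6, -5.7]
opening: 13.4
```

```bash
python3 -c "
from h import *
look()"
```

```text
t=17.30 tilt=21.00 F=[-1.1 -3.2 -6.8] op=13.0 [(173, 163.8), (203, 246.1), (775, 283.7)]
```

Request:
drive_tool --rows '[[1, [-0.0007, -0.0016, 0], 0], [1, [-0.0007, -0.0016, 0], 0], [1, [0, 0, 0], 0], [1, [0, 0, 0], 0]]'

```text
time: 17.8
position: [480.0, 222.4, 206.5]
tool_rot: [-0.455, 0.455, 0.542, -0.541]
ft_force: [-0.5, -1.3, -6.0]
opening: 12.9
```

```bash
python3 -c "
from h import *
look()"
```

```text
t=17.85 tilt=21.49 F=[-0.7 -1.6 -5.8] op=12.8 [(174, 163.8), (203, 246.2), (782, 283.8)]
```

Request:
drive_tool --rows '[[1, [-0.0007, -0.0017, 0], 0], [1, [-0.0007, -0.0016, 0], 0], [1, [0, 0, 0], 0], [1, [0, 0, 0], 0]]'

```text
time: 18.35
position: [480.2, 221.1, 209.8]
tool_rot: [-0.455, 0.455, 0.542, -0.541]
ft_force: [-0.7, -0.7, -5.7]
opening: 13.0
```

```bash
python3 -c "
from h import *
look()"
```

```text
t=18.40 tilt=21.99 F=[-1.1  0.  -4.6] op=13.0 [(176, 163.9), (204, 246.2), (784, 283.9)]
```

Request:
drive_tool --rows '[[1, [-0.0007, -0.0017, 0], 0], [1, [-0.0006, -0.0016, 0], 0], [1, [0, 0, 0], 0], [1, [0, 0, 0], 0]]'

```text
time: 18.9
position: [480.5, 219.7, 213.1]
tool_rot: [-0.455, 0.455, 0.542, -0.541]
ft_force: [0.0, 1.3, -5.1]
opening: 13.3
```

```bash
python3 -c "
from h import *
look()"
```

```text
t=18.95 tilt=22.49 F=[-0.9  1.7 -4.6] op=13.2 [(170, 163.7), (205, 246.3), (787, 283.9)]
```

Request:
drive_tool --rows '[[1, [-0.0007, -0.0017, 0], 0], [1, [-0.0006, -0.0016, 0], 0], [1, [0, 0, 0], 0], [1, [0, 0, 0], 0]]'

```text
time: 19.45
position: [480.7, 218.3, 216.4]
tool_rot: [-0.455, 0.455, 0.542, -0.541]
ft_force: [-0.5, 2.1, -4.1]
opening: 13.0
```

```bash
python3 -c "
from h import *
look()"
```

```text
t=19.50 tilt=22.99 F=[-1.3  1.9 -4.7] op=13.2 [(173, 163.9), (203, 246.3), (795, 284.0)]
```

Request:
drive_tool --rows '[[1, [-0.0007, -0.0017, 0], 0], [1, [-0.0006, -0.0016, 0], 0], [1, [0, 0, 0], 0], [1, [0, 0, 0], 0]]'

```text
time: 20.0
position: [481.0, 217.0, 219.7]
tool_rot: [-0.455, 0.455, 0.541, -0.541]
ft_force: [0.3, 1.5, -4.2]
opening: 13.4
```

```bash
python3 -c "
from h import *
look()"
```

```text
t=20.05 tilt=23.48 F=[ 0.1  2.2 -4. ] op=13.0 [(170, 163.7), (209, 246.3), (795, 284.0)]
```

Request:
drive_tool --rows '[[1, [-0.0007, -0.0017, 0], 0], [1, [-0.0007, -0.0016, 0], 0], [1, [0, 0, 0], 0], [1, [0, 0, 0], 0]]'

```text
time: 20.55
position: [481.2, 215.6, 223.0]
tool_rot: [-0.455, 0.455, 0.541, -0.541]
ft_force: [-0.8, 2.1, -4.7]
opening: 13.0
```

```bash
python3 -c "
from h import *
look()"
```

```text
t=20.60 tilt=23.99 F=[-0.4  2.6 -4.8] op=13.2 [(173, 163.9), (203, 246.3), (788, 284.0)]
```

Request:
drive_tool --rows '[[1, [-0.0007, -0.0016, 0], 0], [1, [-0.0007, -0.0016, 0], 0], [1, [0, 0, 0], 0], [1, [0, 0, 0], 0]]'

```text
time: 21.1
position: [481.4, 214.2, 226.2]
tool_rot: [0.455, -0.455, -0.541, 0.541]
ft_force: [-0.3, 2.4, -3.4]
opening: 13.0
```

```bash
python3 -c "
from h import *
look('l9')"
```

```text
t=21.15 tilt=24.48 F=[ 0.2  1.8 -4. ] op=12.9 [(172, 163.8), (208, 246.4), (805, 284.3)]
```

View pics/l9.png

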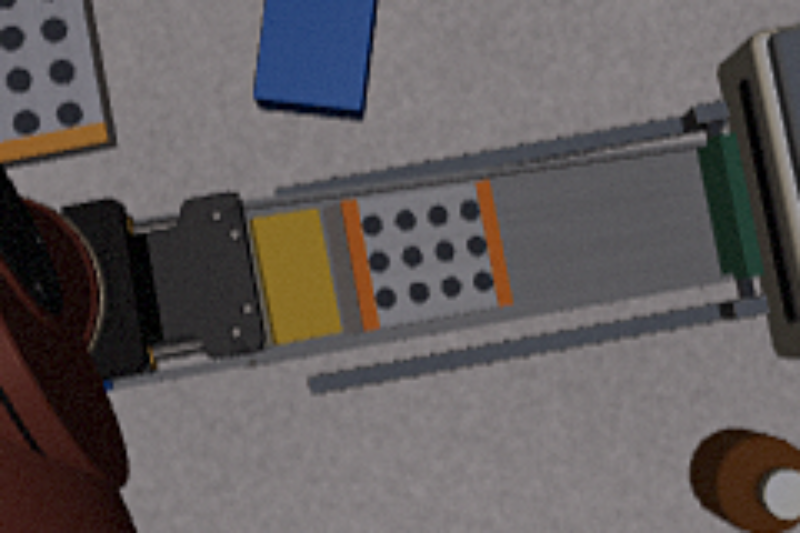

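Nothing has slid yet: the cassette's orange bands are at about (360,265) and (494,243) in the crop, and the yellow lid is unmoved. I'll keep tipping.

Request:
drive_tool --rows '[[1, [-0.0007, -0.0016, 0], 0], [1, [-0.0007, -0.0016, 0], 0], [1, [0, 0, 0], 0], [1, [0, 0, 0], 0]]'

```text
time: 21.65
position: [481.7, 212.8, 229.4]
tool_rot: [-0.455, 0.455, 0.541, -0.541]
ft_force: [-0.3, 1.2, -4.7]
opening: 13.1
```

```bash
python3 -c "
from h import *
look()"
```

```text
t=21.70 tilt=24.98 F=[-0.7  0.6 -5.1] op=13.2 [(175, 164.0), (203, 246.4), (804, 284.4)]
```

Request:
drive_tool --rows '[[1, [-0.0008, -0.0016, 0], 0], [1, [-0.0007, -0.0016, 0], 0], [1, [0, 0, 0], 0], [1, [0, 0, 0], 0]]'

```text
time: 22.2
position: [481.9, 211.3, 232.5]
tool_rot: [0.455, -0.455, -0.541, 0.541]
ft_force: [0.5, 1.0, -5.0]
opening: 13.2
```

```bash
python3 -c "
from h import *
look()"
```

```text
t=22.25 tilt=25.47 F=[ 0.   1.4 -4.4] op=12.9 [(170, 163.9), (205, 246.5), (811, 284.3)]
```

Request:
drive_tool --rows '[[1, [-0.0008, -0.0016, 0], 0], [1, [-0.0007, -0.0016, 0], 0], [1, [0, 0, 0], 0], [1, [0, 0, 0], 0]]'

```text
time: 22.75
position: [482.2, 209.8, 235.7]
tool_rot: [0.455, -0.455, -0.541, 0.541]
ft_force: [0.9, 0.9, -5.7]
opening: 12.8
```

```bash
python3 -c "
from h import *
look()"
```

```text
t=22.80 tilt=25.96 F=[-0.2 -0.1 -4.9] op=13.3 [(175, 164.0), (206, 246.5), (810, 284.6)]
```

Request:
drive_tool --rows '[[1, [-0.0008, -0.0016, 0], 0], [1, [-0.0008, -0.0016, 0], 0], [1, [0, 0, 0], 0], [1, [0, 0, 0], 0]]'

```text
time: 23.3
position: [482.4, 208.3, 238.9]
tool_rot: [0.455, -0.455, -0.541, 0.541]
ft_force: [0.1, 0.8, -5.0]
opening: 13.4
```

```bash
python3 -c "
from h import *
look()"
```

```text
t=23.35 tilt=26.47 F=[ 0.8  1.1 -5.1] op=13.3 [(173, 164.0), (207, 246.6), (816, 284.7)]
```

Request:
drive_tool --rows '[[1, [-0.0008, -0.0016, 0], 0], [1, [-0.0008, -0.0016, 0], 0], [1, [0, 0, 0], 0], [1, [0, 0, 0], 0]]'

```text
time: 23.85
position: [482.7, 206.7, 242.1]
tool_rot: [0.455, -0.455, -0.541, 0.541]
ft_force: [1.0, 0.5, -5.1]
opening: 12.9
```

```bash
python3 -c "
from h import *
look()"
```

```text
t=23.90 tilt=26.97 F=[-0.1 -0.2 -6.3] op=13.2 [(172, 162.4), (205, 244.9), (815, 284.7)]
```

```bash
python3 -c "
from h import *
look();look();look()"
```

```text
t=23.95 tilt=26.97 F=[ 0.7  0.4 -5.2] op=13.4 [(169, 161.8), (201, 244.3), (820, 284.8)]
t=24.00 tilt=26.97 F=[ 0.9  0.5 -5. ] op=13.1 [(171, 161.1), (206, 243.7), (811, 284.6)]
t=24.05 tilt=26.97 F=[ 0.   0.3 -5.2] op=13.3 [(171, 160.6), (204, 243.2), (815, 284.7)]
```

Request:
drive_tool --rows '[[1, [0, 0, 0], 0], [1, [0, 0, 0], 0], [1, [0, 0, 0], 0], [1, [0, 0, 0], 0]]'

```text
time: 24.55
position: [482.7, 206.7, 242.1]
tool_rot: [0.455, -0.455, -0.541, 0.541]
ft_force: [-0.3, 0.4, -4.9]
opening: 13.4
```

```bash
python3 -c "
from h import *
look();look()"
```

```text
t=24.60 tilt=26.97 F=[ 1.2  0.8 -5.2] op=13.0 [(171, 151.8), (203, 234.4), (814, 284.7)]
t=24.65 tilt=26.98 F=[ 0.1 -0.  -5.1] op=13.1 [(169, 150.7), (201, 233.3), (814, 284.7)]
```

Request:
drive_tool --rows '[[1, [0, 0, 0], 0], [1, [0, 0, 0], 0], [1, [0, 0, 0], 0], [1, [0, 0, 0], 0], [1, [0, 0, 0], 0], [1, [0, 0, 0], 0], [1, [0, 0, 0], 0], [1, [0, 0, 0], 0], [1, [0, 0, 0], 0], [1, [0, 0, 0], 0], [1, [0, 0, 0], 0], [1, [0, 0, 0], 0]]'

```text
time: 26.15
position: [482.7, 206.7, 242.1]
tool_rot: [0.455, -0.455, -0.541, 0.541]
ft_force: [-0.5, -0.4, -5.6]
opening: 12.8
```

```bash
python3 -c "
from h import *
look('m1')"
```

```text
t=26.20 tilt=26.98 F=[ 0.7  0.4 -4.3] op=13.0 [(157, 95.8), (184, 178.5), (816, 284.8)]
```

Request:
drive_tool --rows '[[1, [0, 0, 0], 0], [1, [0, 0, 0], 0], [1, [0, 0, 0], 0], [1, [0, 0, 0], 0], [1, [0, 0, 0], 0], [1, [0, 0, 0], 0], [1, [0, 0, 0], 0], [1, [0, 0, 0], 0], [1, [0, 0, 0], 0], [1, [0, 0, 0], 0], [1, [0, 0, 0], 0], [1, [0, 0, 0], 0]]'

```text
time: 27.7
position: [482.7, 206.7, 242.2]
tool_rot: [0.455, -0.455, -0.541, 0.541]
ft_force: [-0.3, -1.5, -4.9]
opening: 13.1
```

```bash
python3 -c "
from h import *
look('m2')"
```

```text
t=27.75 tilt=26.98 F=[ 0.  -0.5 -4.7] op=13.3 [(92, 2.6), (167, 83.7), (812, 284.8)]
```

Request:
drive_tool --rows '[[1, [0, 0, 0], 0], [1, [0, 0, 0], 0], [1, [0, 0, 0], 0], [1, [0, 0, 0], 0]]'

```text
time: 28.25
position: [482.7, 206.7, 242.2]
tool_rot: [0.455, -0.455, -0.541, 0.541]
ft_force: [-0.4, -1.9, -4.9]
opening: 13.0
```

```bash
python3 - <<'E'
from h import *
look('m3')
th=27-np.r_[0,.2,.6,np.arange(1.2,27.1,.6)]
th=np.r_[27,26.8,26.4]; th=np.r_[th,np.linspace(26.4,0.0,45)[1:]]
A=np.array([arc(t) for t in th]); D=np.diff(A,axis=0)
for k in range(0,len(D),1): print(f"{th[k+1]:.1f} [{D[k,0]/1000:.4f}, {-D[k,1]/1000:.4f}]",end='; ')
E
```

```text
t=28.30 tilt=26.98 F=[-0.4 -0.3 -4.8] op=13.3 [(91, 2.5), (167, 83.7), (815, 284.7)]
26.8 [0.0007, 0.0013]; 26.4 [0.0013, 0.0025]; 25.8 [0.0019, 0.0038]; 25.2 [0.0019, 0.0039]; 24.6 [0.0018, 0.0039]; 24.0 [0.0018, 0.0039]; 23.4 [0.0018, 0.0039]; 22.8 [0.0017, 0.0039]; 22.2 [0.0017, 0.0040]; 21.6 [0.0016, 0.0040]; 21.0 [0.0016, 0.0040]; 20.4 [0.0016, 0.0040]; 19.8 [0.0015, 0.0040]; 19.2 [0.0015, 0.0040]; 18.6 [0.0014, 0.0040]; 18.0 [0.0014, 0.0041]; 17.4 [0.0013, 0.0041]; 16.8 [0.0013, 0.0041]; 16.2 [0.0013, 0.0041]; 15.6 [0.0012, 0.0041]; 15.0 [0.0012, 0.0041]; 14.4 [0.0011, 0.0041]; 13.8 [0.0011, 0.0042]; 13.2 [0.0010, 0.0042]; 12.6 [0.0010, 0.0042]; 12.0 [0.0010, 0.0042]; 11.4 [0.0009, 0.0042]; 10.8 [0.0009, 0.0042]; 10.2 [0.0008, 0.0042]; 9.6 [0.0008, 0.0042]; 9.0 [0.0007, 0.0042]; 8.4 [0.0007, 0.0042]; 7.8 [0.0006, 0.0042]; 7.2 [0.0006, 0.0043]; 6.6 [0.0006, 0.0043]; 6.0 [0.0005, 0.0043]; 5.4 [0.0005, 0.0043]; 4.8 [0.0004, 0.0043]; 4.2 [0.0004, 0.0043]; 3.6 [0.0003, 0.0043]; 3.0 [0.0003, 0.0043]; 2.4 [0.0002, 0.0043]; 1.8 [0.0002, 0.0043]; 1.2 [0.0002, 0.0043]; 0.6 [0.0001, 0.0043]; 0.0 [0.0001, 0.0043];
```

View pics/m3.png

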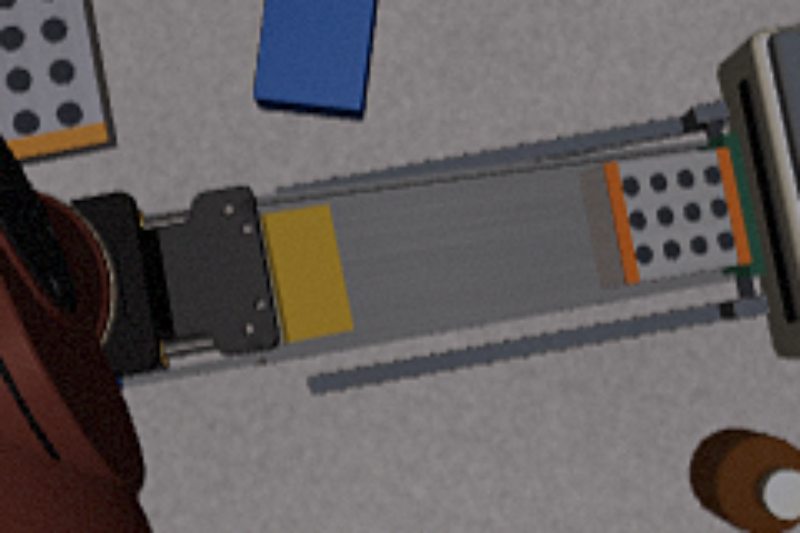

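Request:
drive_tool --rows '[[1, [0.0006, 0.0013, 0], 0], [1, [0.0013, 0.0025, 0], 0], [1, [0.0019, 0.0038, 0], 0], [1, [0.0019, 0.0039, 0], 0], [1, [0.0018, 0.0039, 0], 0], [1, [0.0018, 0.0039, 0], 0], [1, [0.0018, 0.0039, 0], 0], [1, [0.0017, 0.0039, 0], 0], [1, [0.0017, 0.004, 0], 0], [1, [0.0016, 0.004, 0], 0], [1, [0.0016, 0.004, 0], 0], [1, [0.0016, 0.004, 0], 0]]'

```text
time: 29.8
position: [479.4, 225.6, 198.8]
tool_rot: [0.455, -0.455, -0.541, 0.541]
ft_force: [0.2, -3.7, -4.2]
opening: 13.3
```

```bash
python3 -c "
from h import *
look()"
```

```text
t=29.85 tilt=20.25 F=[ 1.5 -2.8 -4.8] op=13.2 [(146, 1.0), (173, 83.6), (780, 283.7)]
```

Request:
drive_tool --rows '[[1, [0.0016, 0.004, 0], 0], [1, [0.0015, 0.004, 0], 0], [1, [0.0015, 0.004, 0], 0], [1, [0.0014, 0.0041, 0], 0], [1, [0.0014, 0.0041, 0], 0], [1, [0.0013, 0.0041, 0], 0], [1, [0.0013, 0.0041, 0], 0], [1, [0.0012, 0.0041, 0], 0], [1, [0.0012, 0.0041, 0], 0], [1, [0.0011, 0.0041, 0], 0], [1, [0.0011, 0.0042, 0], 0], [1, [0.001, 0.0042, 0], 0]]'

```text
time: 31.35
position: [476.9, 240.6, 149.6]
tool_rot: [0.455, -0.455, -0.541, 0.542]
ft_force: [2.1, -5.6, -4.8]
opening: 13.2
```

```bash
python3 -c "
from h import *
look()"
```

```text
t=31.40 tilt=13.05 F=[ 2.  -5.7 -4.9] op=13.1 [(151, 1.4), (174, 83.9), (728, 283.1)]
```

Request:
drive_tool --rows '[[1, [0.001, 0.0042, 0], 0], [1, [0.001, 0.0042, 0], 0], [1, [0.0009, 0.0042, 0], 0], [1, [0.0009, 0.0042, 0], 0], [1, [0.0008, 0.0042, 0], 0], [1, [0.0008, 0.0042, 0], 0], [1, [0.0007, 0.0042, 0], 0], [1, [0.0007, 0.0042, 0], 0], [1, [0.0006, 0.0042, 0], 0], [1, [0.0006, 0.0042, 0], 0], [1, [0, 0, 0], 0]]'

```text
time: 32.78
position: [475.6, 248.1, 107.4]
tool_rot: [0.455, -0.455, -0.541, 0.542]
ft_force: [2.4, -7.1, -4.5]
opening: 13.2
```

```bash
python3 -c "
from h import *
look()"
```

```text
t=32.83 tilt=7.14 F=[ 1.1 -6.3 -4.2] op=12.7 [(151, 1.7), (168, 84.1), (666, 282.5)]
```

Request:
drive_tool --rows '[[1, [0.0003, 0.0042, 0], 0], [1, [0.0003, 0.0042, 0], 0], [1, [0.0003, 0.0042, 0], 0], [1, [0.0003, 0.0042, 0], 0], [1, [0.0003, 0.0043, 0], 0], [1, [0.0003, 0.0043, 0], 0], [1, [0.0003, 0.0043, 0], 0], [1, [0.0002, 0.0043, 0], 0], [1, [0.0002, 0.0043, 0], 0], [1, [0.0001, 0.003, 0], 0], [1, [0, 0.002, 0], 0], [1, [0, 0, 0], 0]]'

```text
time: 34.33
position: [475.1, 251.0, 64.4]
tool_rot: [0.455, -0.455, -0.541, 0.541]
ft_force: [0.4, -6.7, -3.9]
opening: 13.5
```

```bash
python3 -c "
from h import *
look();print(robot.state()['position'])"
```

```text
t=34.38 tilt=1.10 F=[ 0.7 -5.8 -3. ] op=13.1 [(135, 1.9), (619, 281.3)]
[475.07262965 251.03394782  64.44936421]
```

Request:
drive_tool --rows '[[1, [-0.0003, 0.002, 0], 0], [1, [0, 0.002, 0], 0], [1, [0, 0.0015, 0], 0], [1, [0, 0.001, 0], 0], [1, [0, 0, 0], 0]]'

```text
time: 35.0
position: [475.6, 251.2, 61.3]
tool_rot: [-0.455, 0.455, 0.542, -0.541]
ft_force: [-11.5, -13.2, 32.5]
opening: 13.3
```

Request:
drive_tool --rows '[[1, [0, 0.0004, 0], 0], [1, [0, 0, 0], 0], [1, [0, 0, 0], 0]]'

```text
time: 35.38
position: [475.6, 251.2, 61.2]
tool_rot: [-0.455, 0.455, 0.542, -0.541]
ft_force: [-13.8, -13.5, 37.1]
opening: 13.0
```

Request:
drive_tool --rows '[[1, [0, -0.001, 0], 0], [1, [0, -0.001, 0], 0], [1, [0, 0, 0], 0]]'

```text
time: 35.75
position: [475.6, 251.2, 61.4]
tool_rot: [-0.455, 0.455, 0.542, -0.541]
ft_force: [-5.3, -9.6, 15.4]
opening: 13.5
```

```bash
python3 -c "
from h import *
look('n1')
a=robot.camera('scene')[:,:,::-1];cv2.imwrite('pics/n1s.png',cv2.resize(a[150:320,250:480],(800,591)))"
```

```text
t=35.80 tilt=0.67 F=[-5.2 -8.6 15.4] op=13.3 [(136, 1.9), (613, 281.0)]
```

View pics/n1s.png

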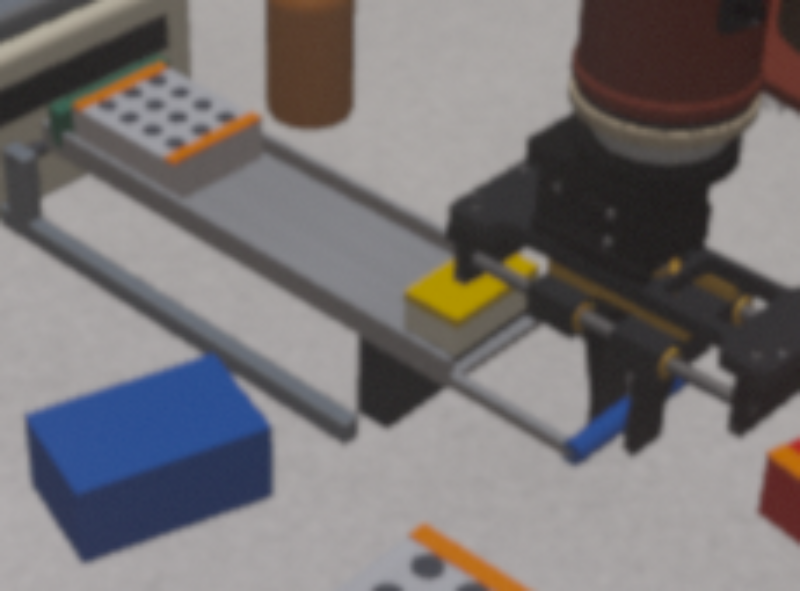

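Request:
drive_tool --rows '[[1, [0, -0.0007, 0], 0], [1, [-0.0003, -0.0007, 0], 0], [1, [0, 0, 0], 0]]'

```text
time: 36.22
position: [475.5, 251.1, 61.6]
tool_rot: [-0.455, 0.455, 0.542, -0.541]
ft_force: [1.2, -5.7, 1.2]
opening: 13.0
```

```bash
python3 -c "
from h import *
print(robot.state()['ft_force'],robot.state()['position'])
b=robot.camera('scene')[:,:,::-1]; a=cv2.imread('pics/scene0.png')
f=lambda i:cv2.resize(i[220:300,340:470],(800,492),interpolation=cv2.INTER_NEAREST)[100:400]
cv2.imwrite('pics/cmp.png',np.vstack([f(a),f(b)]))
for im in (a,b):
    hsv=cv2.cvtColor(im,cv2.COLOR_BGR2HSV);m=cv2.inRange(hsv,(105,120,40),(130,255,255));k=np.zeros_like(m);k[250:290,405:432]=1
    ys,xs=np.nonzero(m*k);print([(c,round(ys[xs==c].mean(),2)) for c in (414,416,418,420,422) if (xs==c).any()])
"
```

```text
[ 1.15704155 -5.65682791  1.21017374] [475.48595795 251.10854195  61.5752327 ]
[(414, np.float64(277.5)), (416, np.float64(277.5)), (418, np.float64(277.0)), (420, np.float64(275.0)), (422, np.float64(274.0))]
[(414, np.float64(277.5)), (416, np.float64(277.5)), (418, np.float64(276.5)), (420, np.float64(274.5)), (422, np.float64(273.0))]
```

View pics/cmp.png

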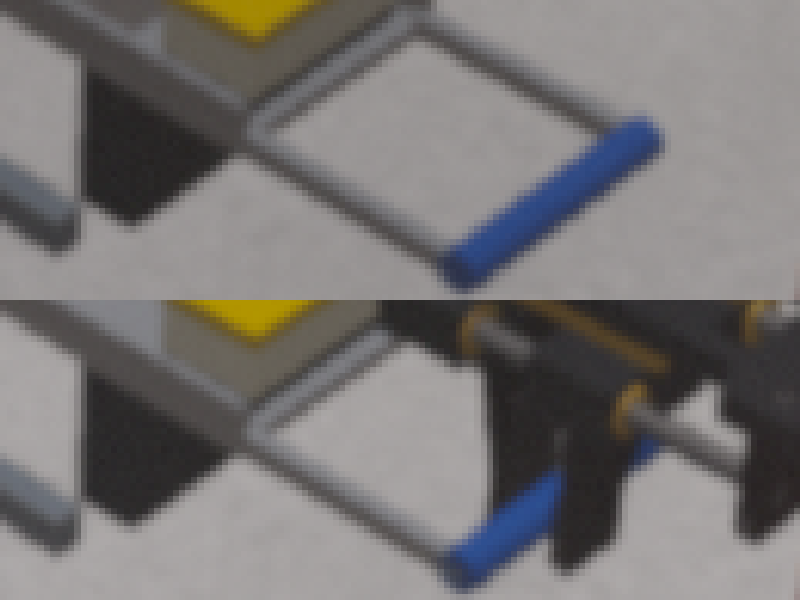

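Request:
drive_tool --rows '[[0.8, [0, 0, 0], 0], [0.7, [0, 0, 0], 0], [0.6, [0, 0, 0], 0], [0.5, [0, 0, 0], 0], [0.4, [0, 0, 0], 0], [0.4, [0, 0, 0], 0], [0.4, [0, 0, 0], 0]]'

```text
time: 37.15
position: [475.0, 250.9, 61.2]
tool_rot: [0.455, -0.455, -0.541, 0.541]
ft_force: [0.4, -0.4, -0.1]
opening: 51.7
```

```bash
python3 -c "
from h import *
look('o1')
print(robot.state()['ft_force'],robot.state()['position'])
b=robot.camera('scene')[:,:,::-1]
cv2.imwrite('pics/o1s.png',cv2.resize(b[170:300,330:500],(784,600)))
"
```

```text
t=37.20 tilt=0.64 F=[ 0.3 -0.9 -0.2] op=52.1 [(142, 1.9), (611, 281.1)]
[ 0.29039978 -0.87438124 -0.18492744] [474.95576358 250.97232372  61.1494937 ]
```

View pics/o1s.png

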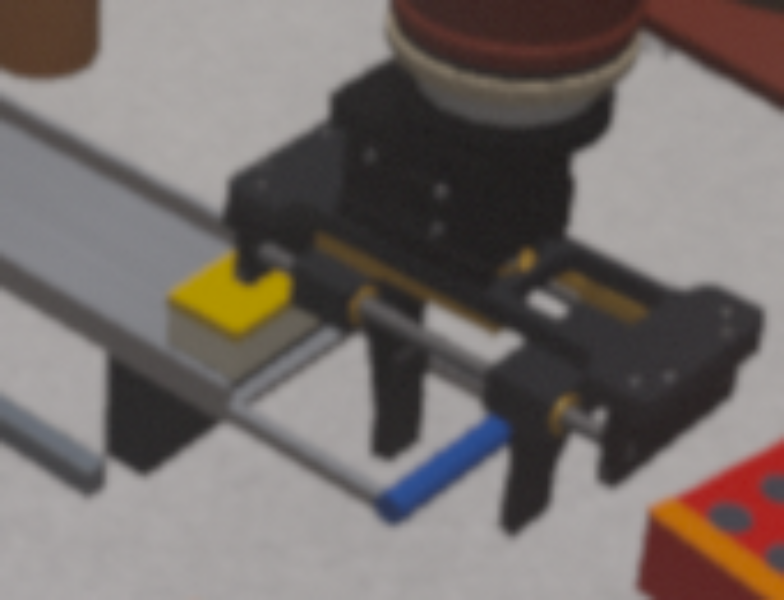

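The fingers are free on both sides of the bar at about (450,465), and the tray is down. Next I'll raise the arm straight up.

Request:
drive_tool --rows '[[0.4, [0, -0.01, 0], 0], [0.4, [0, -0.02, 0], 0], [0.4, [0, -0.03, 0], 0], [0.4, [0, -0.03, 0], 0], [0.4, [0, -0.03, 0], 0], [0.4, [0, -0.03, 0], 0], [0.4, [0, 0, 0], 0], [0.4, [0, 0, 0], 0], [0.4, [0, 0, 0], 0]]'

```text
time: 38.38
position: [474.5, 250.7, 210.3]
tool_rot: [0.455, -0.455, -0.541, 0.542]
ft_force: [-0.5, 0.6, 0.9]
opening: 52.4
```

```bash
python3 -c "
from h import *
st=robot.state();print(st['position'],st['time'],st['ft_force'],abs(st['dq']).max())
a=robot.camera('top')[:,:,::-1];b=robot.camera('scene')[:,:,::-1]
a0=cv2.imread('pics/top0.png')
cv2.imwrite('pics/end.png',cv2.resize(np.vstack([np.hstack([a0[130:350,200:500],a[130:350,200:500]]),np.hstack([cv2.imread('pics/scene0.png')[120:320,180:480],b[120:320,180:480]])]),(800,560)))
globals()['tilt']=lambda s:0
import h; h.tilt=lambda s:0.0; h.look()
"
```

```text
[474.4845277  250.66174525 210.30443867] 38.375 [-0.50893265  0.64818812  0.85283046] 0.003121056942209635
t=38.52 tilt=0.00 F=[-0.  -0.6  0.2] op=52.2 [(144, 1.5), (629, 281.4)]
```

View pics/end.png

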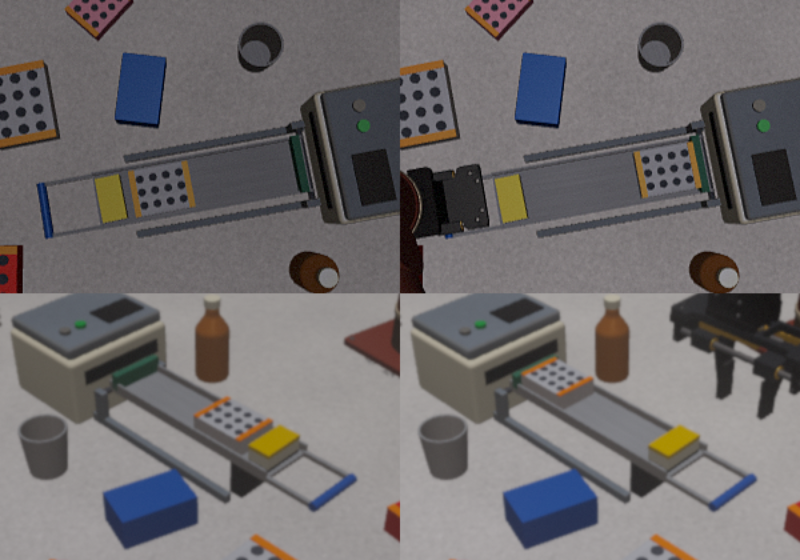

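The pictures show the cassette at the stop, the bur box where it started, the tray down on the cushion, and nothing else displaced. I'm handing the job in.

```bash
python3 -c "
from bench import robot
print(robot.finish_job())"
```

```text
the job is handed in; nothing more can be done
None
```

I fed the cassette to the sealer and handed the job in at about 38.5 s of the 72 s; no verdict was given. The weak point is the set-down on the cushion, which was harder than intended.

- **Slide:** I pinched the blue bar and tipped the tray in 0.5° steps. The cassette started to slide at about 27°, and I held that angle. It glided down in about 4 s, at no more than about 0.1 m/s on my estimate, and lay still at the stop before I lowered the tray.
- **Bur box:** It stayed at the top. Its lid measured about 281 mm from the stop both before and after.
- **Set-down:** The bar had shifted about 5 mm in the grip, so the tray met the cushion earlier than I expected. I had also sent two lowering moves without checking the force between them. The wrist force reached 37 N for a moment before I backed off to about 1 N and let go. With the leverage, I put the cushion load at about 55–65 N, under the 70 N limit, but I could not measure it directly.
- **Last checks:** The final pictures show:
  - the tray down on the cushion and the fingers clear above it;
  - the cassette against the stop (its lower band at 1.5 mm; only that band was picked up in this last measurement);
  - the cup, bottle, blue box and cushion where they started.

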